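# Crack the sealed lid of the dry jar and hold it ajar

## Task

The dry jar on the steel counter is shut under a red sliding clamp jaw: slide the jaw all the way back, away from the jar, and leave it there. Then take the lid by its green grip, pull it straight up until its sticky seal lets go, without letting it fly up, and finish still holding it level over the jar, about two centimetres above where it sat and touching nothing but your gripper. Leave the bottles and the beaker standing where they are.

Things in the scene. Friction and masses are not known exactly. Their poses are not given: they have to be found in the camera images.
- station: Fixed clamp stand: dark steel base plate (x -90 to 90, y -87 to 198, 12 mm thick) with a white round jar (diameter 136, green band) and the red jaw. Origin on the jar's axis at table height, z up; the jaw stands on the +y side and slides along this y axis. The jar's rim is 102 mm above the origin.
- jaw (a joint): Travel of the red clamp jaw along the station's +y, away from the jar, in m: about 0 = lip over the lid (overlaps its edge by 14 mm), 0.045 = fully back at its stop; clear of the lid beyond 0.014. It drags with about 3 N of friction, has no spring and stays where it is left.
- jaw_grip (a point): Grip point on the jaw, moves with it: mid-plane of the upright black fin on its top, 12 mm thick along station y, 40 long (x), 38 high. 24 mm above the flat red lip the fin stands on, 14 mm below the fin's top, 141.5 mm above the table, 100 mm from the jar's axis at joint 0. The lip is 50 wide (x), reaches 38 mm from the fin's middle towards the jar, 1.5 mm above the lid.
- lid: Loose round white lid, about 0.18 kg: plate diameter 152, 6 thick, plug 15.5 deep below. Origin: centre of the plate's underside, 102 mm above the table; z up, x along the green grip on top (60 long, 14 thick in y, 38 high). The seal holds with 10 to 15 N (weight included) at first, fading within 5 mm, then nudges it up a little; clear of it 10 mm up. Let go, it sinks back onto the seal.
- lid_grip (a point): Point to grip on the lid: on the green grip's mid-plane, 30 mm above the lid's origin, 24 mm above the plate's top and 14 mm below the grip's top.
- green_cap_bottle: Bystander: white plastic bottle with green cap, diameter 70, height 190 mm; origin at the centre of its underside.
- amber_bottle: Bystander: amber glass bottle with black cap, diameter 60, height 150 mm; origin at the centre of its underside.
- beaker: Bystander: open glass beaker, diameter 68, height 90 mm; origin at the centre of its underside.
Not all that is in view belongs to the job. Leave any brown, orange or turquoise look-alike of the lid alone.

How it is judged:
By the outcome, as a careful person would: the job done as asked, in the order asked, and still so for the second after the job is handed in, while the arm keeps its last pose, push and grip.
It also fails if it takes over 40 s, if anything falls off the work surface, if the arm or the gripper's body presses on something with over 40 N, if the wrist force passes 120 N, or if a joint passes its speed limit or range.

## Robot

A 6-joint arm with a two-finger parallel gripper is mounted at the origin on the work surface. World frame = base frame: x ahead of the robot, y to its left, z up, the work surface at z = 0. Lengths are in m, angles in rad, forces in N, time in s.
With the tool pointing down it reaches from about 0.375 to 0.75 m from the base axis. Payload 9 kg.
Tool frame: the origin (TCP) lies on the centre line of the jaws, within the pads' length; the fingertips stand bot.tips_ahead ahead of it and the grasp point (between the pads) lies 6 mm ahead of it (bot.tips_ahead is the distance from the TCP to the fingertips, in m); z points along the fingers, y is the direction in which the jaws open and shut (so a half turn about z gives the same grasp; the last joint's range is limited). The gripper opens to 85 mm and grips with 20 to 120 N. Pads are 22 mm wide; open, the fingers measure 114 mm over their backs; the gripper's body (76 mm by 85 mm) begins 54 mm behind the grasp point. The pads swing forward as they close: fully open they stand 13 mm farther back than shut.
Start: joints at [-1.371, 0.104, 0.097, 1.564, 0, 1.353], TCP at [0.243, -0.548, 0.256] pointing down, gripper open.
Joint ranges: [-2.99, 2.99], [-0.84, 1.86], [-1.1, 1.16], [-1.84, 2.11], [-1.51, 1.56], [-3.14, 3.14]. Speed limits (rad/s): [2.22, 2.22, 2.57, 3.14, 3.14, 3.14].

## Interface

Orientations are given as [roll, pitch, yaw] about the fixed x, y, z axes, in that order (R = Rz(yaw) Ry(pitch) Rx(roll)).
In Python, from rig import bot gives the robot as it stands. The module is installed in compiled form; this text tells all that it offers.
- The arm moves only by the tool carry_out, never from a script. Its argument "plan" is a list of rows, each a list of 4 numbers: the shift along the tool's x, y, z in m, then the turn about the tool's z in degrees. In form: [[x, y, z, twist], ...]. A call has exactly 10 rows; each row is the pose to reach, as a shift and turn from the pose commanded when the call began, along the tool's axes at that moment; what a row does not reach only later rows make up. A row lasts 1/10 s, in which the tool goes at most 50 mm and 8.59 degrees, less where a joint would pass 70% of its speed; a pose out of reach is approached as far as the arm can. A call with a gripper value outside its range is refused whole. "hand" is the closure, from -1 (fully open) to 1 (shut), set as the call begins (left out, the last holds). The fingers move at their own pace and stop on an object; the grip force is fixed at half the most. Time passes only in rows, so rows that repeat a pose let the fingers close, or fill a call up. It gives the time, the measured TCP pose, the force and the opening at its end, in the units of the state.
- bot.state(): the state, without advancing time (a new reading comes with each control period).
- bot.grab_frame(name): name is "side" or "top"; returns the picture (384x512x3 uint8, red, green, blue); there is no depth.
- bot.camera_info(name): a dict with "fx", "fy", "cx", "cy" (pixels), "k1" (the pictures are not rectified: a ray, as slopes to the right and down, at radius r is drawn at 1 + k1 r^2 times it, then the intrinsics apply), "camera_from_world" (4x4, takes a point from world to camera coordinates). Camera axes: x right, y down, z forward; pixel columns grow to the right and rows downward; lengths in m; the calibration is good to about 2 mm. A picture is of the moment at which its call begins. camera_info takes no time and is no camera call.
- bot.hand_in(): hands the job in, once; it reports no verdict.
Trained networks look in the newest picture that a camera, given by its name, has taken for a name from the list of things; names that differ only in an ending like _2 or _b are one class to them, and where a whole thing is asked for, a point or a joint stands for the part that bears it (a point fixed in the world has none). Each returns a list of dicts, best first, with "p" (0 to 1); they miss things now and then, are a little off and sometimes report something else, mostly with a low value. They report only what shows in the picture. A call takes as long as a camera call. They do not tell look-alikes from the thing itself.
- bot.find_in(label, camera): "rect" ([left, top, right, bottom] in pixels, round what is visible of it).
The state is a dict: "t": time; "q": joint angles; "joint_vel": joint speeds; "joint_torque": joint torques, N m; "tool_pos": TCP position; "tool_rot": TCP orientation; "contact_force": force on the tool from outside, world axes, zero at the start; "wrist_torque": the same for the moment, N m; "grip_width": finger opening in m.
Only numpy, scipy, OpenCV 4.12 (cv2) and the standard library are available. Lean on these libraries where they do the work, as an engineer would, in place of code of your own. Each camera call takes 0.05 s, during which the arm holds its last target.

## Working session

There is one attempt and no reset: what is moved stays moved. The work goes in short steps, Python scripts to look and compute and a tool call to move; the robot and the scene stay as the last step left them, time stands still between calls to the robot, and variables do not carry over. Pictures are saved under pics/ and viewed, and the job is handed in when it is done.

Besides the shell and the picture viewer there is one more tool, called after "Request:" in YAML: its name, and indented under it one key for each argument. carry_out: Moves the arm, as the interface text tells. Its arguments: {"type":"object","properties":{"plan":{"type":"array","items":{"type":"array","items":{"type":"number"}}},"hand":{"type":"number"}},"required":["plan"]}

```bash
mkdir -p pics; python3 - <<'E'
from rig import bot
import cv2,numpy as np
print(bot.state(), bot.tips_ahead)
for c in ("side","top"):
    im=bot.grab_frame(c); cv2.imwrite(f"pics/{c}0.png",im[:,:,::-1]); np.save(f"{c}0.npy",im)
    print(c,bot.camera_info(c))
    for l in ("station","jaw","jaw_grip","lid","lid_grip"):
        print(l,[(np.round(d['rect']).tolist(),round(d['p'],2)) for d in bot.find_in(l,c)])
E
```

```text
{'t': 0.0, 'q': array([-1.37066424e+00,  1.04736355e-01,  9.64638601e-02,  1.56390464e+00,
       -4.25426754e-05,  1.35307776e+00]), 'joint_vel': array([ 0.00057275,  0.00166511, -0.00204286,  0.00085431, -0.00071321,
       -0.00092633]), 'joint_torque': array([-5.43098213e-04, -5.56927907e+01,  5.03653550e+01,  1.68985629e-02,
       -8.44144756e-05, -2.21519247e-05]), 'tool_pos': array([ 0.24340292, -0.54807437,  0.25549763]), 'tool_rot': array([-3.14023526e+00, -2.56718882e-04,  4.17850510e-01]), 'contact_force': array([ 0.40901419,  0.38544954, -0.0677332 ]), 'wrist_torque': array([ 0.02615176,  0.00236344, -0.02069648]), 'grip_width': 0.0856112325333258} 0.025
side {'fx': 479.53499663424793, 'fy': 479.53499663424793, 'cx': 250.83770791504742, 'cy': 180.7419057232931, 'k1': -0.13161693868937752, 'camera_from_world': array([[-0.94023742, -0.34047966, -0.0052147 ,  0.53814394],
       [-0.24208402,  0.67913004, -0.69294857,  0.17873627],
       [ 0.23947636, -0.65027378, -0.72096816,  1.01883691],
       [ 0.        ,  0.        ,  0.        ,  1.        ]])}
station [([172.0, 16
[... 588 characters left out ...]
 array([[ 0.00721794, -0.9999615 , -0.00498908,  0.05325974],
       [-0.99860759, -0.00694726, -0.05229358,  0.55219931],
       [ 0.0522569 ,  0.00535958, -0.99861929,  1.2018793 ],
       [ 0.        ,  0.        ,  0.        ,  1.        ]])}
station [([195.0, 131.0, 315.0, 235.0], 0.6)]
jaw [([230.0, 161.0, 260.0, 186.0], 0.8)]
jaw_grip [([226.0, 160.0, 260.0, 188.0], 0.68)]
lid [([246.0, 166.0, 305.0, 220.0], 0.85), ([309.0, 253.0, 370.0, 310.0], 0.82), ([346.0, 134.0, 405.0, 188.0], 0.72), ([130.0, 194.0, 182.0, 248.0], 0.71)]
lid_grip [([126.0, 192.0, 182.0, 251.0], 0.81), ([248.0, 165.0, 301.0, 223.0], 0.73), ([348.0, 133.0, 404.0, 186.0], 0.7), ([308.0, 249.0, 369.0, 309.0], 0.69)]
```

View pics/side0.png

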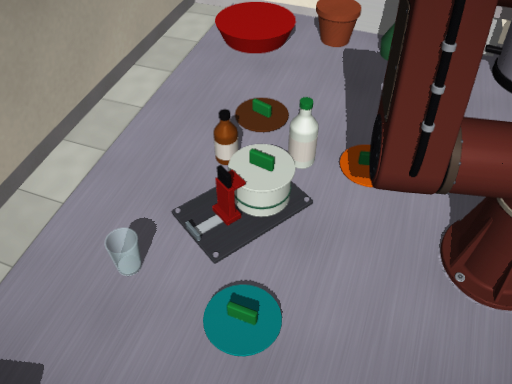

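View pics/top0.png

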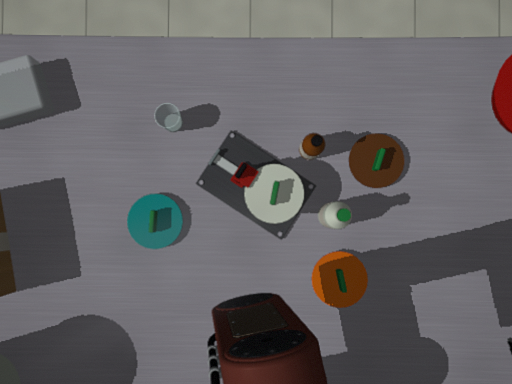

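```bash
python3 - <<'E'
import cv2,numpy as np
a=np.load('side0.npy')[125:275,160:325,::-1]; b=np.load('top0.npy')[115:245,185:325,::-1]
a=cv2.resize(a,(0,0),fx=4,fy=4,interpolation=cv2.INTER_CUBIC);b=cv2.resize(b,(0,0),fx=4.5,fy=4.5,interpolation=cv2.INTER_CUBIC)
cv2.imwrite('pics/sc.png',a);cv2.imwrite('pics/tc.png',b)
E
```

```text
(no output)
```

View pics/sc.png

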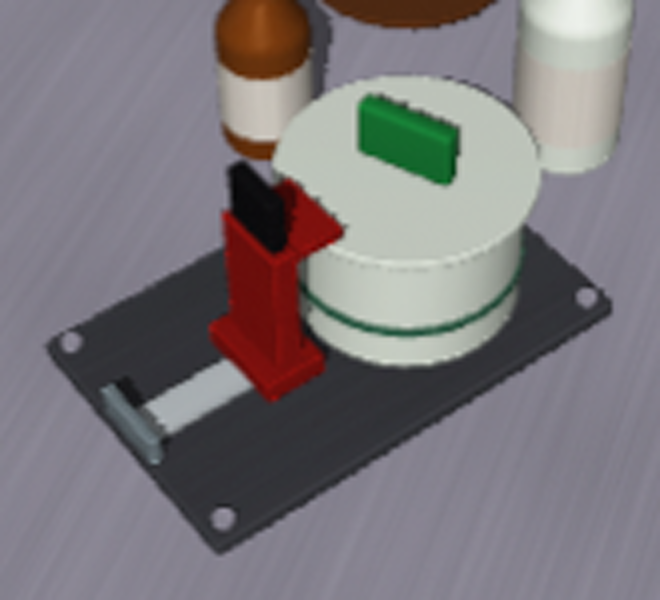

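View pics/tc.png

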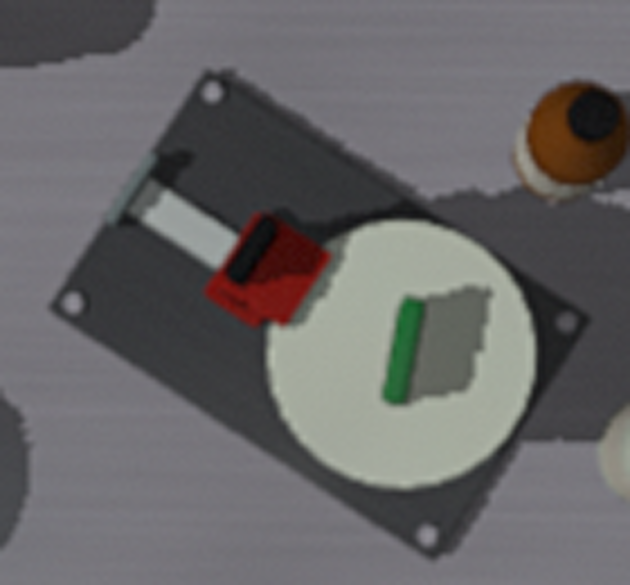

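Four lid-like discs appear in the top view: teal (155,220), brown (377,160), orange (340,280) and white (275,193). The white one sits on the jar under the red jaw, so it is the target, and the enlarged crops confirm it. The jaw's black fin is at about (241,170).

```bash
cat > h.py <<'E'
import numpy as np,cv2
from rig import bot
def proj(c,P):
    i=bot.camera_info(c);T=i['camera_from_world'];P=np.atleast_2d(P)
    q=P@T[:3,:3].T+T[:3,3];s=q[:,:2]/q[:,2:];r2=(s**2).sum(1,keepdims=True);s=s*(1+i['k1']*r2)
    return s*[i['fx'],i['fy']]+[i['cx'],i['cy']]
def unproj(c,uv,z):
    i=bot.camera_info(c);T=i['camera_from_world'];uv=np.atleast_2d(uv).astype(float)
    d=(uv-[i['cx'],i['cy']])/[i['fx'],i['fy']];s=d.copy()
    for _ in range(20): s=d/(1+i['k1']*(s**2).sum(1,keepdims=True))
    R=T[:3,:3];o=-R.T@T[:3,3];v=np.c_[s,np.ones(len(s))]@R
    return o+v*((z-o[2])/v[:,2:])
E
python3 - <<'E'
from h import *
top=np.load('top0.npy');side=np.load('side0.npy')
# plate corners top z=.012
c=np.array([[215,70],[52,308],[440,560],[590,318]])/4.5+[185,115]
W=unproj('top',c,.012)[:,:2];print('corners',W.round(4))
# order: st coords top:? +y end = left/top corners
s=np.array([[-90,198],[90,198],[90,-87],[-90,-87]])/1000
for f in (1,-1):
    S=s*[f,1];S0=S-S.mean(0);W0=W-W.mean(0);U,D,V=np.linalg.svd(S0.T@W0);R=(U@V).T
    print(f,np.linalg.det(R),np.abs(S0@R.T-W0).max(),'yaw',np.degrees(np.arctan2(R[1,0],R[0,0])),'org',W.mean(0)-R@S.mean(0))
def mask(im,lo,hi,box):
    h=cv2.cvtColor(im,cv2.COLOR_RGB2HSV);m=cv2.inRange(h,lo,hi);k=np.zeros_like(m);x0,y0,x1,y1=box;k[y0:y1,x0:x1]=m[y0:y1,x0:x1];return k
g=mask(top,(45,120,30),(80,255,255),(245,165,306,221));ys,xs=np.nonzero(g);print('green top',len(xs))
p=unproj('top',np.c_[xs,ys],.146)[:,:2];r=cv2.minAreaRect((p*1000).astype(np.float32));print(r)
g=mask(side,(45,120,30),(80,255,255),(228,141,296,180));ys,xs=np.nonzero(g);print('green side',len(xs),xs.mean(),ys.mean(),xs.min(),xs.max(),ys.min(),ys.max())
# lid circle
h=cv2.cvtColor(top,cv2.COLOR_RGB2HSV);m=cv2.inRange(h,(0,0,150),(180,60,255));k=np.zeros_like(m);k[160:226,240:310]=m[160:226,240:310]
cn=max(cv2.findContours(k,0,cv2.CHAIN_APPROX_NONE)[0],key=len)[:,0];p=unproj('top',cn,.108)[:,:2]
from scipy.optimize import least_squares
q=least_squares(lambda v:np.hypot(*(p-v[:2]).T)-v[2],[*p.mean(0),.076],loss='soft_l1',f_scale=.001).x;print('lid',q)
h=cv2.inRange(top,(0,0,0),(45,45,45));print()
b=np.zeros_like(h);b[162:180,234:248]=h[162:180,234:248];ys,xs=np.nonzero(b);print(len(xs),xs.mean(),ys.mean())
fn=np.array([[228,275],[240,283],[276,226],[262,218]])/4.5+[185,115];p=unproj('top',fn,.1555);print('fin',p.round(4),p.mean(0))
E
```

```text
corners [[ 0.7285  0.1068]
 [ 0.5799  0.2059]
 [ 0.427  -0.0336]
 [ 0.576  -0.1253]]
1 -0.999999999999999 0.004777779730496451 yaw 147.15076114439418 org [ 0.54775044 -0.00820836]
-1 0.999999999999999 0.004777779730496451 yaw -32.84923885560581 org [ 0.54775044 -0.00820836]
green top 99
((548.9498291015625, -2.9249582290649414), (11.111428260803223, 54.244266510009766), 78.95811462402344)
green side 353 261.5722379603399 159.54674220963173 250 273 149 170
lid [ 0.54865766 -0.00453935  0.07289808]

91 241.2087912087912 169.43956043956044
fin [[0.5878 0.0921 0.1555]
 [0.5835 0.0855 0.1555]
 [0.6147 0.0662 0.1555]
 [0.6191 0.0738 0.1555]] [0.60125998 0.07939052 0.1555    ]
```

```bash
cat > fit.py <<'E'
from h import *
from scipy.optimize import minimize,least_squares
def gmask(im,box):
    h=cv2.cvtColor(im,cv2.COLOR_RGB2HSV);m=cv2.inRange(h,(45,120,25),(85,255,255));k=np.zeros_like(m);x0,y0,x1,y1=box;k[y0:y1,x0:x1]=m[y0:y1,x0:x1];return k
def box(x,y,yaw,z0,z1,lx,ly):
    c,s=np.cos(yaw),np.sin(yaw)
    return np.array([[x+c*a-s*b,y+s*a+c*b,z] for a in(-lx/2,lx/2) for b in(-ly/2,ly/2) for z in(z0,z1)])
def sil(c,P,k=8):
    uv=proj(c,P);m=np.zeros((384*k//1,512*k),np.uint8) if 0 else None
    return cv2.convexHull(uv.astype(np.float32))[:,0]
def cover(hull,x0,y0,x1,y1,k=8):
    m=np.zeros(((y1-y0)*k,(x1-x0)*k),np.uint8)
    cv2.fillConvexPoly(m,np.round(((hull+.5-[x0,y0])*k-.5)*16).astype(np.int32),255,shift=4)
    return cv2.resize(m,(x1-x0,y1-y0),interpolation=cv2.INTER_AREA)/255.
def fitgrip(ims,boxes,dz=0,x0=(.5487,-.004,1.38)):
    M={c:gmask(ims[c],boxes[c])/255. for c in ims}
    def cost(v,cs):
        t=0
        for c in cs:
            b=boxes[c];t+=np.abs(cover(sil(c,box(*v,.108+dz,.146+dz,.06,.014)),*b)-M[c][b[1]:b[3],b[0]:b[2]]).sum()
        return t
    for cs in (['top'],['side'],['top','side']):
        best=None
        for y in (-.15,0,.15):
            r=minimize(cost,[x0[0],x0[1],x0[2]+y],args=(cs,),method='Nelder-Mead',options=dict(initial_simplex=np.array([x0[0],x0[1],x0[2]+y])+np.array([[0,0,0],[.008,0,0],[0,.008,0],[0,0,.2]])))
            if best is None or r.fun<best.fun:best=r
        print(cs,best.x.round(4),'deg',np.degrees(best.x[2]).round(1),'cost',best.fun.round(1),{c:M[c].sum() for c in cs})
    return best.x
E
python3 - <<'E'
from fit import *
ims=dict(top=np.load('top0.npy'),side=np.load('side0.npy'))
fitgrip(ims,dict(top=(255,170,300,215),side=(240,140,290,185)))
# station from points in both
fx,fy=.006,.02
obj=[];uv=[];cam=[]
def add(c,p,crop,o,k): obj.append(p);uv.append(np.array(crop)/k+o);cam.append(c)
T=lambda p,q:add('top',p,q,[185-.4,115-.4],4.5)
S=lambda p,q:add('side',p,q,[160-.4,125-.4],4)
T((-90,198,12),(215,72));T((90,198,12),(54,308));T((90,-87,12),(436,558));T((-90,-87,12),(590,318))
S((-90,198,12),(50,345));S((90,198,12),(220,547));S((90,-87,12),(610,305))
for p,q in (((20,106,155.5),(228,277)),((20,94,155.5),(240,284)),((-20,94,155.5),(277,226)),((-20,106,155.5),(264,217))):T(p,q)
S((20,106,155.5),(272,207));S((-20,106,155.5),(229,165));S((-20,94,155.5),(243,160));S((20,94,155.5),(285,200))
obj=np.array(obj)/1000;uv=np.array(uv);cam=np.array(cam)
def res(v,cs=('top','side')):
    c,s=np.cos(v[2]),np.sin(v[2]);P=np.c_[v[0]+c*obj[:,0]-s*obj[:,1],v[1]+s*obj[:,0]+c*obj[:,1],obj[:,2]]
    return np.concatenate([(proj(k,P[cam==k])-uv[cam==k]) for k in cs]).ravel()
for cs in (('top',),('side',),('top','side')):
    r=least_squares(res,[.548,-.005,-.573],args=(cs,),loss='soft_l1');print(cs,r.x.round(4),np.degrees(r.x[2]).round(2));print(np.abs(r.fun).round(1).tolist())
for n in ('green_cap_bottle','amber_bottle','beaker'):
    bot.grab_frame
E
```

```text
['top'] [ 0.5479 -0.0031  2.8853] deg 165.3 cost 55.4 {'top': np.float64(99.0)}
['side'] [ 0.5499 -0.0075 -0.387 ] deg -22.2 cost 81.3 {'side': np.float64(353.0)}
['top', 'side'] [ 0.5488 -0.0045 -0.2833] deg -16.2 cost 154.8 {'top': np.float64(99.0), 'side': np.float64(353.0)}
('top',) [ 0.6253 -0.0052  0.5648] 32.36
[3.1, 102.5, 1.5, 5.2, 0.6, 114.7, 1.0, 6.8, 0.8, 0.9, 0.7, 3.3, 1.1, 23.5, 0.2, 28.0]
('side',) [ 0.5152  0.071  -1.7669] -101.24
[1.8, 2.9, 0.7, 94.4, 3.6, 10.2, 0.7, 22.1, 0.3, 0.4, 0.9, 2.9, 0.7, 18.4]
('top', 'side') [ 0.5142  0.0582 -1.6455] -94.28
[9.1, 3.5, 91.1, 43.8, 1.9, 3.1, 101.2, 51.1, 25.7, 12.3, 22.6, 9.0, 1.9, 2.6, 1.4, 0.3, 0.9, 7.8, 6.9, 93.1, 2.8, 1.8, 2.0, 22.5, 0.4, 0.2, 2.0, 2.7, 0.2, 19.2]
```

```bash
python3 - <<'E'
from fit import *
ims=dict(top=np.load('top0.npy'),side=np.load('side0.npy'))
B=dict(top=(255,170,300,215),side=(240,140,290,178))
v=fitgrip(ims,B,x0=(.5487,-.004,-.2))
obj=[];uv=[];cam=[]
def add(c,p,crop,o,k): obj.append((-p[0],p[1],p[2]));uv.append(np.array(crop)/k+o);cam.append(c)
T=lambda p,q:add('top',p,q,[185-.4,115-.4],4.5)
S=lambda p,q:add('side',p,q,[160-.4,125-.4],4)
T((-90,198,12),(215,72));T((90,198,12),(54,308));T((90,-87,12),(436,558));T((-90,-87,12),(590,318))
S((90,198,12),(50,345));S((-90,198,12),(220,547));S((-90,-87,12),(610,305))
S=lambda p,q:add('side',(-p[0],p[1],p[2]),q,[160-.4,125-.4],4)
obj[4:]=[(-90,198,12),(90,198,12),(90,-87,12)]  # placeholder, resolved below
for p,q in (((20,106,155.5),(228,277)),((20,94,155.5),(240,284)),((-20,94,155.5),(277,226)),((-20,106,155.5),(264,217))):T(p,q)
obj0=np.array(obj)/1000;uv=np.array(uv);cam=np.array(cam)
for flip in (1,-1):
    obj=obj0.copy();obj[4:7,0]*=flip
    def res(v,cs):
        c,s=np.cos(v[2]),np.sin(v[2]);P=np.c_[v[0]+c*obj[:,0]-s*obj[:,1],v[1]+s*obj[:,0]+c*obj[:,1],obj[:,2]]
        return np.concatenate([(proj(k,P[cam==k])-uv[cam==k]) for k in cs]).ravel()
    for cs in (('top',),('side',),('top','side')):
        r=least_squares(res,[.548,-.005,-.573],args=(cs,),loss='soft_l1');print(flip,cs,r.x.round(4),np.degrees(r.x[2]).round(2),np.abs(r.fun).round(1).tolist())
# overlay
for c,o,k in (('top',(185,115),4.5),('side',(160,125),4)):
    x0,y0=o;w=165 if c=='side' else 140;hh=150 if c=='side' else 130
    im=cv2.resize(ims[c][y0:y0+hh,x0:x0+w,::-1],(0,0),fx=k,fy=k,interpolation=cv2.INTER_CUBIC)
    for P,col in ((box(*v,.108,.146,.06,.014),(0,255,255)),(None,(255,0,255)),):
        if P is None:
            yaw=np.radians(-33);cc=np.array([.5483,-.006])+np.array([-np.sin(yaw),np.cos(yaw)])*.1
            P=box(*cc,yaw,.1175,.1555,.04,.012)
        q=(proj(c,P)+.4-o)*k
        hu=cv2.convexHull(q.astype(np.float32)).astype(int);cv2.polylines(im,[hu],True,col,1)
    cv2.imwrite(f'pics/ov_{c}.png',im)
E
```

```text
['top'] [ 0.5506 -0.0036 -0.2529] deg -14.5 cost 55.7 {'top': np.float64(99.0)}
['side'] [ 0.5496 -0.0075 -0.409 ] deg -23.4 cost 81.3 {'side': np.float64(353.0)}Traceback (most recent call last):
  File "<stdin>", line 4, in <module>
  File "fit.py", line 25, in fitgrip
    r=minimize(cost,[x0[0],x0[1],x0[2]+y],args=(cs,),method='Nelder-Mead',options=dict(initial_simplex=np.array([x0[0],x0[1],x0[2]+y])+np.array([[0,0,0],[.008,0,0],[0,.008,0],[0,0,.2]])))
    res = _minimize_neldermead(fun, x0, args, callback, bounds=bounds,
                               **options)
    fsim[j] = func(sim[j])
              ~~~~^^^^^^^^
    fx = function(np.copy(x), *(wrapper_args + args))
  File "fit.py", line 20, in cost
    b=boxes[c];t+=np.abs(cover(sil(c,box(*v,.108+dz,.146+dz,.06,.014)),*b)-M[c][b[1]:b[3],b[0]:b[2]]).sum()
                               ~~~^^^^^^^^^^^^^^^^^^^^^^^^^^^^^^^^^^^^
  File "fit.py", line 9, in sil
    uv=proj(c,P);m=np.zeros((384*k//1,512*k),np.uint8) if 0 else None
  File "h.py", line 4, in proj
    i=bot.camera_info(c);T=i['camera_from_world'];P=np.atleast_2d(P)
ValueError: time passes only in moves, steps and waits
```

```bash
python3 - <<'E'
import pickle
from rig import bot
pickle.dump({c:bot.camera_info(c) for c in('top','side')},open('cam.pkl','wb'))
E
sed -i 's/^from rig import bot/import pickle\nCI=pickle.load(open("cam.pkl","rb"))/; s/bot.camera_info(c)/CI[c]/' h.py
cat > ov.py <<'E'
from fit import *
def ov(ims,items,tag,crops=(('top',(185,115),(140,130),4.5),('side',(160,125),(165,150),4))):
    for c,o,(w,hh),k in crops:
        x0,y0=o;im=cv2.resize(ims[c][y0:y0+hh,x0:x0+w,::-1],(0,0),fx=k,fy=k,interpolation=cv2.INTER_CUBIC)
        for P,col in items:
            q=(proj(c,P)+.5-o)*k;cv2.polylines(im,[cv2.convexHull(q.astype(np.float32)).astype(int)],True,col,1)
        cv2.imwrite(f'pics/ov{tag}_{c}.png',im)
E
python3 - <<'E'
from ov import *
ims=dict(top=np.load('top0.npy'),side=np.load('side0.npy'))
B=dict(top=(255,170,300,215),side=(240,140,290,178))
v=fitgrip(ims,B,x0=(.5487,-.004,-.2))
T=lambda q:np.array(q)/4.5+[185-.5,115-.5]
S=lambda q:np.array(q)/4+[160-.5,125-.5]
L=[('top',(90,198,12),T((215,72))),('top',(-90,198,12),T((54,308))),('top',(-90,-87,12),T((436,558))),('top',(90,-87,12),T((590,318))),
('top',(-20,106,155.5),T((228,277))),('top',(-20,94,155.5),T((240,284))),('top',(20,94,155.5),T((277,226))),('top',(20,106,155.5),T((264,217))),
('side',(90,198,12),S((50,345))),('side',(-90,198,12),S((220,547))),('side',(-90,-87,12),S((610,305))),
('side',(-20,106,155.5),S((272,207))),('side',(20,106,155.5),S((229,165))),('side',(20,94,155.5),S((243,160))),('side',(-20,94,155.5),S((285,200)))]
def res(v,cs):
    o=[]
    for c,p,u in L:
        if c in cs:
            p=np.array(p)/1000;C,s=np.cos(v[2]),np.sin(v[2]);o.append(proj(c,[v[0]+C*p[0]-s*p[1],v[1]+s*p[0]+C*p[1],p[2]])[0]-u)
    return np.ravel(o)
for cs in (('top',),('side',),('top','side')):
    r=least_squares(res,[.548,-.005,-.573],args=(cs,),loss='soft_l1');print(cs,r.x.round(4),np.degrees(r.x[2]).round(2),res(r.x,cs).round(1).tolist())
w=r.x;cc=w[:2]+.1*np.array([-np.sin(w[2]),np.cos(w[2])]);print('fin',cc)
ov(ims,[(box(*v,.108,.146,.06,.014),(0,255,255)),(box(*cc,w[2],.1175,.1555,.04,.012),(255,0,255))],'a')
E
```

```text
['top'] [ 0.5506 -0.0036 -0.2529] deg -14.5 cost 55.7 {'top': np.float64(99.0)}
['side'] [ 0.5496 -0.0075 -0.409 ] deg -23.4 cost 81.3 {'side': np.float64(353.0)}
['top', 'side'] [ 0.5503 -0.005  -0.2725] deg -15.6 cost 154.5 {'top': np.float64(99.0), 'side': np.float64(353.0)}
('top',) [ 0.5485 -0.0049 -0.5715] -32.75 [-1.7, -1.0, -1.6, 0.5, -0.2, 1.4, 1.0, 0.1, -0.7, -0.5, 0.7, 0.6, 1.4, -0.1, 0.2, -0.8]
('side',) [ 0.5492 -0.0065 -0.5671] -32.49 [-1.8, -0.2, -0.4, 0.5, 1.2, -0.7, -0.3, 0.6, -0.6, 0.3, 0.6, -0.8, 1.2, -0.2]
('top', 'side') [ 0.5487 -0.0057 -0.5706] -32.69 [-1.5, -1.0, -1.3, 0.5, 0.2, 1.3, 1.3, -0.0, -0.4, -0.5, 1.0, 0.6, 1.7, -0.1, 0.5, -0.8, -1.8, -0.1, -0.7, 0.7, 1.3, -0.2, -0.3, 0.8, -0.6, 0.6, 0.6, -0.6, 1.2, 0.0]
fin [0.60270148 0.07849598]
```

```bash
python3 -c "
import cv2,numpy as np
a=cv2.imread('pics/ova_top.png');b=cv2.imread('pics/ova_side.png')
a=cv2.resize(a[180:480,150:570],(400,286));b=cv2.resize(b[60:300,180:560],(400,253))
c=np.vstack([a,b]);cv2.imwrite('pics/ova.png',cv2.resize(c,None,fx=1.1,fy=1.1))"
```

```text
(no output)
```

View pics/ova.png

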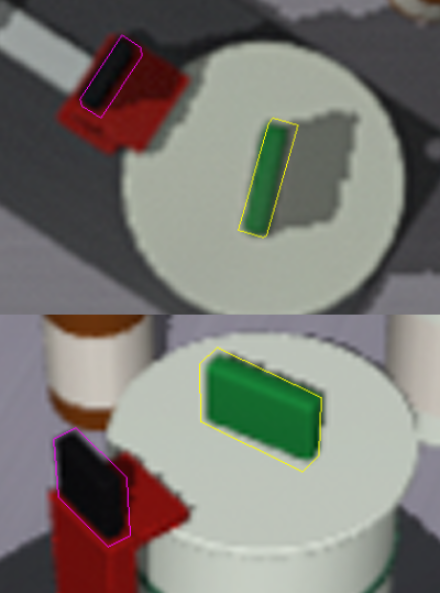

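Request:
carry_out:
  plan:
    - [0.029,-0.021,0,-6]
    - [0.058,-0.042,0,-12]
    - [0.087,-0.063,0,-18]
    - [0.116,-0.085,0,-24]
    - [0.145,-0.107,0,-30]
    - [0.174,-0.128,0,-36]
    - [0.203,-0.149,0,-42]
    - [0.232,-0.171,0,-48]
    - [0.261,-0.192,0,-54]
    - [0.29,-0.213,0,-60]
  hand: -0.2

```text
t: 1.6
tool_pos: [0.4226, -0.2348, 0.2565]
tool_rot: [3.141, 0.0, 1.469]
contact_force: [0.4, -0.6, -0.2]
grip_width: 0.0511
```

```bash
cat > go.py <<'E'
import numpy as np,sys
from rig import bot
from scipy.spatial.transform import Rotation as Ro
def rel(target,yaw_deg):
    s=bot.state();R=Ro.from_euler('xyz',s['tool_rot']).as_matrix();d=R.T@(np.array(target)-s['tool_pos'])
    y=np.degrees(np.arctan2(R[1,0],R[0,0]));tw=-((yaw_deg-y+180)%360-180)
    print('t',round(s['t'],2),'pos',s['tool_pos'].round(4),'yaw',y.round(2),'F',s['contact_force'].round(1),'w',round(s['grip_width'],4),'q',s['q'].round(2));print('shift',d.round(4),'twist',tw.round(2))
if __name__=='__main__': a=list(map(float,sys.argv[1:]));rel(a[:3],a[3])
E
python3 go.py .602 .0785 .2555 147.3
```

```text
t 1.6 pos [ 0.4226 -0.2348  0.2565] yaw 84.18 F [ 0.4 -0.6 -0.2] w 0.0511 q [-0.78 -0.25 -0.24  1.58 -0.    0.89]
shift [0.3298 0.1467 0.0009] twist -63.12
```

Request:
carry_out:
  plan:
    - [0.033,0.015,0,-7]
    - [0.066,0.029,0,-14]
    - [0.099,0.044,0,-21]
    - [0.132,0.059,0,-28]
    - [0.165,0.073,0,-35]
    - [0.198,0.088,0,-42]
    - [0.231,0.103,0,-49]
    - [0.264,0.117,0,-56]
    - [0.297,0.132,0,-63]
    - [0.33,0.147,0,-63]

```text
t: 2.6
tool_pos: [0.6037, 0.0781, 0.2564]
tool_rot: [3.142, 0.0, 2.569]
contact_force: [0.2, -1.0, 0.5]
grip_width: 0.051
```

```bash
python3 go.py .602 .0785 .1365 147.3
```

```text
t 2.6 pos [0.6037 0.0781 0.2564] yaw 147.19 F [ 0.2 -1.   0.5] w 0.051 q [-0.09  0.13  0.13  1.57 -0.    0.49]
shift [ 0.0017 -0.0006  0.1199] twist -0.11
```

Request:
carry_out:
  plan:
    - [0,0,0.01,0]
    - [0.001,0,0.02,0]
    - [0.001,0,0.03,0]
    - [0.002,-0.001,0.04,0]
    - [0.002,-0.001,0.05,0]
    - [0.002,-0.001,0.06,0]
    - [0.002,-0.001,0.065,0]
    - [0.002,-0.001,0.065,0]
    - [0.002,-0.001,0.065,0]
    - [0.002,-0.001,0.065,0]

```text
t: 3.6
tool_pos: [0.6012, 0.0768, 0.1919]
tool_rot: [3.141, 0.001, 2.565]
contact_force: [0.4, -0.1, 0.7]
grip_width: 0.0508
```

```bash
python3 go.py .602 .0785 .150 147.3; python3 - <<'E'
from rig import bot
import cv2,numpy as np
o=[]
for c,(x,y) in (('side',(180,110)),('top',(190,110))):
    im=bot.grab_frame(c);np.save(c+'1.npy',im);o.append(cv2.resize(im[y:y+140,x:x+130,::-1],None,fx=3,fy=3,interpolation=cv2.INTER_CUBIC))
cv2.imwrite('pics/b.png',np.hstack(o))
E
```

```text
t 3.6 pos [0.6012 0.0768 0.1919] yaw 146.94 F [ 0.4 -0.1  0.7] w 0.0508 q [-0.09  0.12 -0.    1.45 -0.    0.49]
shift [0.0003 0.0018 0.0419] twist -0.36
```

View pics/b.png

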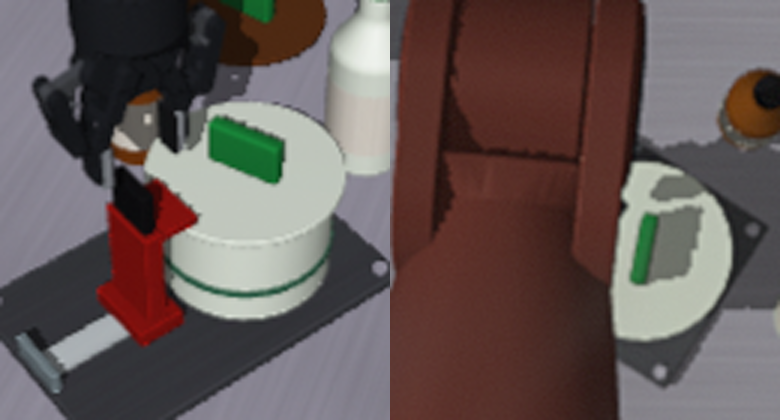

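The side view shows the open fingers straddling the fin (fin top near crop (135,190)). I'll go down next.

Request:
carry_out:
  plan:
    - [0,0.001,0.008,0]
    - [0,0.002,0.016,0]
    - [0,0.002,0.024,0]
    - [0,0.002,0.032,0]
    - [0,0.002,0.037,0]
    - [0,0.002,0.042,0]
    - [0,0.002,0.042,0]
    - [0,0.002,0.042,0]
    - [0,0.002,0.042,0]
    - [0,0.002,0.042,0]

```text
t: 4.7
tool_pos: [0.6022, 0.0785, 0.1497]
tool_rot: [3.141, 0.001, 2.565]
contact_force: [0.5, 0.5, -0.0]
grip_width: 0.0511
```

Request:
carry_out:
  plan:
    - [0,0,0,0]
    - [0,0,0,0]
    - [0,0,0,0]
    - [0,0,0,0]
    - [0,0,0,0]
    - [0,0,0,0]
    - [0,0,0,0]
    - [0,0,0,0]
    - [0,0,0,0]
    - [0,0,0,0]
  hand: 1

```text
t: 5.7
tool_pos: [0.6033, 0.0804, 0.1497]
tool_rot: [3.137, 0.001, 2.566]
contact_force: [8.2, 11.5, -0.9]
grip_width: 0.011
```

Request:
carry_out:
  plan:
    - [0,0.004,0,0]
    - [0,0.009,0,0]
    - [0,0.014,0,0]
    - [0,0.019,0,0]
    - [0,0.024,0,0]
    - [0,0.029,0,0]
    - [0,0.034,0,0]
    - [0,0.039,0,0]
    - [0,0.044,0,0]
    - [0,0.047,0,0]

```text
t: 6.7
tool_pos: [0.6277, 0.1181, 0.1497]
tool_rot: [-3.141, 0.0, 2.565]
contact_force: [-4.7, -0.6, 5.7]
grip_width: 0.0108
```

```bash
python3 go.py .602 .0785 .150 147.3
```

```text
t 6.7 pos [0.6277 0.1181 0.1497] yaw 146.94 F [-4.7 -0.6  5.7] w 0.0108 q [-0.02  0.23  0.04  1.38 -0.    0.56]
shift [-0.0001 -0.0472 -0.0002] twist -0.36
```

Request:
carry_out:
  plan:
    - [0,0.001,0,0]
    - [0,0.002,0,0]
    - [0,0.003,0,0]
    - [0,0.004,0,0]
    - [0,0.004,0,0]
    - [0,0.004,0,0]
    - [0,0.004,0,0]
    - [0,0.004,0,0]
    - [0,0.004,0,0]
    - [0,0.004,0,0]

```text
t: 7.7
tool_pos: [0.628, 0.1186, 0.1497]
tool_rot: [-3.135, -0.001, 2.563]
contact_force: [-17.0, -15.6, 12.3]
grip_width: 0.0109
```

The force has risen to about 23 N with only 0.5 mm of further travel, so the jaw is at its stop. I'll ease off, then release.

Request:
carry_out:
  plan:
    - [0,-0.001,0,0]
    - [0,-0.002,0,0]
    - [0,-0.003,0,0]
    - [0,-0.003,0,0]
    - [0,-0.003,0,0]
    - [0,-0.003,0,0]
    - [0,-0.003,0,0]
    - [0,-0.003,0,0]
    - [0,-0.003,0,0]
    - [0,-0.003,0,0]

```text
t: 8.7
tool_pos: [0.6278, 0.1184, 0.1497]
tool_rot: [-3.14, -0.0, 2.564]
contact_force: [-5.6, -3.5, 6.6]
grip_width: 0.0111
```

Request:
carry_out:
  plan:
    - [0,0,0,0]
    - [0,0,0,0]
    - [0,0,0,0]
    - [0,0,0,0]
    - [0,0,0,0]
    - [0,0,0,0]
    - [0,0,0,0]
    - [0,0,0,0]
    - [0,0,-0.01,0]
    - [0,0,-0.03,0]
  hand: -0.2

```text
t: 9.7
tool_pos: [0.6272, 0.1187, 0.1785]
tool_rot: [-3.14, -0.002, 2.565]
contact_force: [0.4, 0.2, 0.9]
grip_width: 0.0512
```

Request:
carry_out:
  plan:
    - [0,0,-0.02,0]
    - [0,0,-0.04,0]
    - [0,0,-0.06,0]
    - [-0.01,-0.02,-0.07,0]
    - [-0.02,-0.05,-0.07,0]
    - [-0.05,-0.09,-0.07,0]
    - [-0.09,-0.1,-0.07,0]
    - [-0.13,-0.1,-0.07,0]
    - [-0.17,-0.1,-0.07,0]
    - [-0.2,-0.1,-0.07,0]

```text
t: 10.7
tool_pos: [0.7425, -0.076, 0.2498]
tool_rot: [3.141, 0.001, 2.563]
contact_force: [0.5, -0.3, 0.1]
grip_width: 0.0514
```

```bash
python3 go.py .5495 -.005 .250 167; python3 - <<'E'
from rig import bot
import cv2,numpy as np
o=[]
for c,(x,y) in (('side',(170,120)),('top',(190,110))):
    im=bot.grab_frame(c);np.save(c+'2.npy',im);o.append(cv2.resize(im[y:y+140,x:x+130,::-1],None,fx=3,fy=3,interpolation=cv2.INTER_CUBIC))
cv2.imwrite('pics/c.png',np.hstack(o))
E
```

```text
t 10.7 pos [ 0.7425 -0.076   0.2498] yaw 146.88 F [ 0.5 -0.3  0.1] w 0.0514 q [-0.28  0.6   0.68  1.65 -0.    0.3 ]
shift [ 0.2004 -0.046  -0.0004] twist -20.12
```

View pics/c.png

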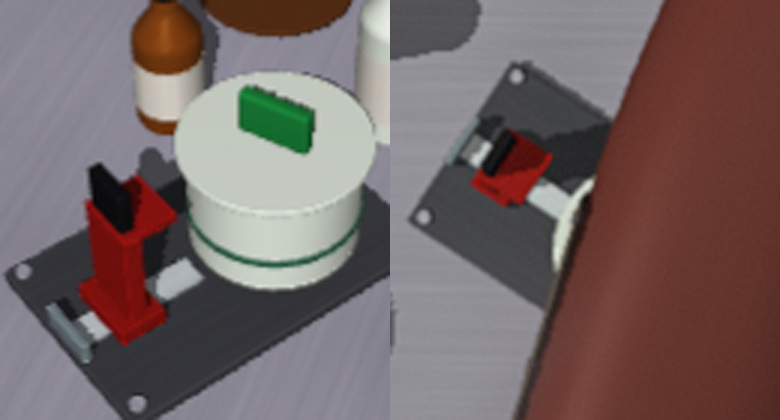

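```bash
python3 - <<'E'
import fit
from ov import *
def gm(im,b):
    f=im.astype(float);r=f[...,1]-np.maximum(f[...,0],f[...,2]);rel=r/np.maximum(f[...,1],1)
    a=np.clip(rel/.6,0,1);a[(rel<.12)]=0
    k=np.zeros(a.shape);k[b[1]:b[3],b[0]:b[2]]=a[b[1]:b[3],b[0]:b[2]];return k*255
fit.gmask=gm
ims=dict(top=np.load('top0.npy'),side=np.load('side2.npy'))
B=dict(top=(258,172,300,212),side=(240,140,285,178))
v=fitgrip(ims,B,x0=(.5497,-.004,-.22))
for c in ims:
    a=gm(ims[c],B[c]);ys,xs=np.nonzero(a>0);w=a[ys,xs];z=.146
    if c=='top':
        p=unproj(c,np.c_[xs,ys],z)[:,:2];m=np.average(p,axis=0,weights=w);C=np.cov(p.T,aweights=w);e,V=np.linalg.eigh(C);print(c,m.round(4),np.degrees(np.arctan(V[1,1]/V[0,1])),np.sqrt(12*e))
# top-face top edges in side view
a=ims['side'][140:180,240:290,::-1];cv2.imwrite('pics/d.png',np.hstack([cv2.resize(a,(400,320),interpolation=cv2.INTER_CUBIC),cv2.resize(ims['top'][172:212,252:302,::-1],(400,320),interpolation=cv2.INTER_CUBIC)]))
E
```

```text
['top'] [ 0.551  -0.0037 -0.2285] deg -13.1 cost 61.5 {'top': np.float64(93.67932902195841)}
['side'] [ 0.5496 -0.0073 -0.3547] deg -20.3 cost 89.3 {'side': np.float64(346.89013416118956)}
['top', 'side'] [ 0.5492 -0.0046 -0.2389] deg -13.7 cost 166.3 {'top': np.float64(93.67932902195841), 'side': np.float64(346.89013416118956)}
top [ 0.5494 -0.003 ] -10.995589392510963 [0.01304653 0.05772929]
```

View pics/d.png

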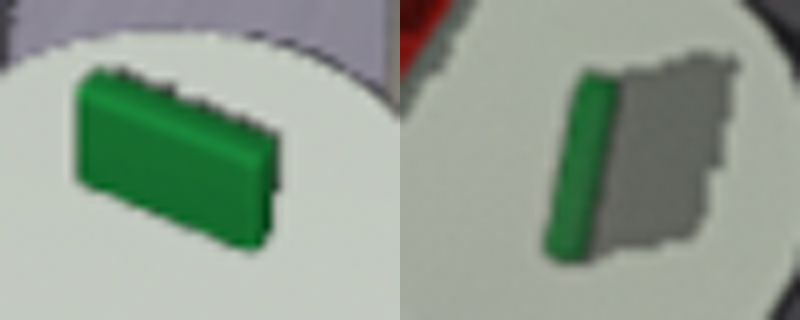

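```bash
python3 - <<'E'
from h import *
S=lambda q:np.array(q)/8+[240-.5,140-.5]
T=lambda q:(np.array(q)-[400,0])/8+[252-.5,172-.5]
for c,a in (('side',S([[85,95],[258,160]])),('side',S([[100,68],[275,135]])),('top',T([[597,75],[565,260]])),('top',T([[580,80],[546,250]]))):
    p=unproj(c,a,.146);d=p[1]-p[0];print(c,p.round(4).tolist(),p.mean(0).round(4),np.degrees(np.arctan(d[1]/d[0])),np.linalg.norm(d))
p=unproj('side',S([[80,182],[248,248]]),.108);d=p[1]-p[0];print(p.mean(0),np.degrees(np.arctan(d[1]/d[0])),np.linalg.norm(d))
E
```

```text
side [[0.5748, -0.0044, 0.146], [0.5219, 0.0042, 0.146]] [ 5.484e-01 -1.000e-04  1.460e-01] -9.300763429448239 0.05357348365775156
side [[0.5747, -0.0162, 0.146], [0.5207, -0.0067, 0.146]] [ 0.5477 -0.0114  0.146 ] -9.974045503057344 0.054834981776274744
top [[0.5775, -0.0075, 0.146], [0.5204, 0.0021, 0.146]] [ 0.549  -0.0027  0.146 ] -9.538406489705206 0.05794256476516796
top [[0.576, -0.0023, 0.146], [0.5234, 0.0079, 0.146]] [0.5497 0.0028 0.146 ] -11.016180122209024 0.053510740669745115
[ 0.5515389  -0.00396487  0.108     ] -9.80027339534275 0.05383702666119285
```

```bash
python3 go.py .549 -.0035 .195 170
```

```text
t 10.8 pos [ 0.7429 -0.077   0.2462] yaw 146.8 F [-0.5 -0.1 -0.9] w 0.0508 q [-0.28  0.6   0.68  1.65 -0.    0.3 ]
shift [ 0.2024 -0.0446  0.0517] twist -23.2
```

Request:
carry_out:
  plan:
    - [0.03,-0.006,0,-4]
    - [0.06,-0.012,0,-8]
    - [0.09,-0.018,0,-12]
    - [0.12,-0.024,0,-16]
    - [0.15,-0.032,0,-20]
    - [0.18,-0.04,0,-23]
    - [0.202,-0.045,0.01,-23]
    - [0.202,-0.045,0.03,-23]
    - [0.202,-0.045,0.045,-23]
    - [0.202,-0.045,0.045,-23]

```text
t: 11.8
tool_pos: [0.5463, -0.0013, 0.2025]
tool_rot: [3.141, -0.003, 2.966]
contact_force: [-0.2, 0.0, -0.0]
grip_width: 0.0514
```

```bash
python3 go.py .549 -.0035 .139 170; python3 - <<'E'
from rig import bot
import cv2,numpy as np
im=bot.grab_frame('side');np.save('side3.npy',im);cv2.imwrite('pics/e.png',cv2.resize(im[110:240,190:330,::-1],None,fx=4,fy=4,interpolation=cv2.INTER_CUBIC))
E
```

```text
t 11.8 pos [ 0.5463 -0.0013  0.2025] yaw 169.95 F [-0.2  0.  -0. ] w 0.0514 q [-0.24 -0.06 -0.17  1.47 -0.   -0.07]
shift [-0.0032 -0.0017  0.0635] twist -0.05
```

View pics/e.png

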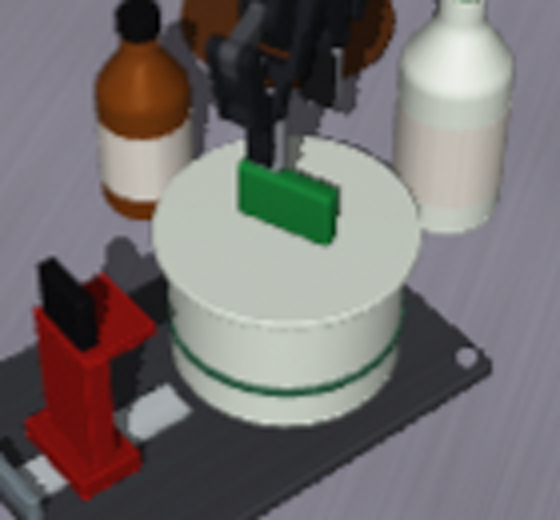

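Request:
carry_out:
  plan:
    - [-0.001,-0.001,0.007,0]
    - [-0.002,-0.002,0.015,0]
    - [-0.003,-0.002,0.022,0]
    - [-0.003,-0.002,0.03,0]
    - [-0.003,-0.002,0.038,0]
    - [-0.003,-0.002,0.046,0]
    - [-0.003,-0.002,0.054,0]
    - [-0.003,-0.002,0.06,0]
    - [-0.003,-0.002,0.063,0]
    - [-0.003,-0.002,0.063,0]

```text
t: 12.85
tool_pos: [0.5498, -0.0041, 0.1408]
tool_rot: [-3.142, -0.001, 2.966]
contact_force: [-0.1, 0.0, 0.4]
grip_width: 0.0513
```

```bash
python3 go.py .549 -.0035 .139 170; python3 - <<'E'
from rig import bot
import cv2,numpy as np
im=bot.grab_frame('side');np.save('side4.npy',im);cv2.imwrite('pics/f.png',cv2.resize(im[110:240,190:330,::-1],None,fx=4,fy=4,interpolation=cv2.INTER_CUBIC))
E
```

```text
t 12.85 pos [ 0.5498 -0.0041  0.1408] yaw 169.94 F [-0.1  0.   0.4] w 0.0513 q [-0.25 -0.04 -0.26  1.35 -0.   -0.07]
shift [0.0009 0.0005 0.0018] twist -0.06
```

View pics/f.png

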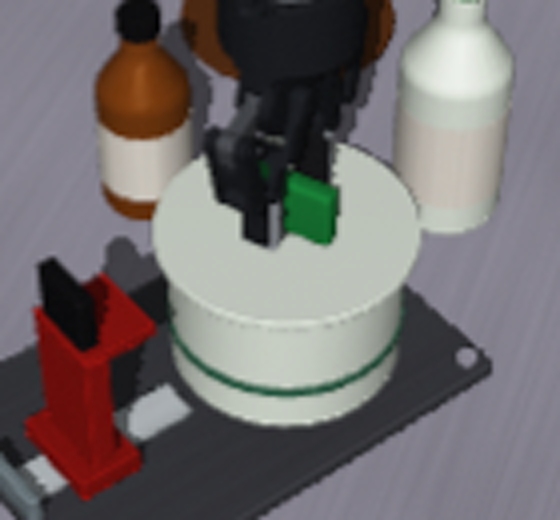

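The near finger stands beside the green grip at crop (265,200), and the grip shows to its right. I'll close now.

Request:
carry_out:
  plan:
    - [0,0,0.001,0]
    - [0,0,0.001,0]
    - [0,0,0.001,0]
    - [0,0,0.001,0]
    - [0,0,0.001,0]
    - [0,0,0.001,0]
    - [0,0,0.001,0]
    - [0,0,0.001,0]
    - [0,0,0.001,0]
    - [0,0,0.001,0]
  hand: 1

```text
t: 13.9
tool_pos: [0.5502, -0.0043, 0.1407]
tool_rot: [-3.141, 0.001, 2.966]
contact_force: [-0.7, 0.7, 4.1]
grip_width: 0.0131
```

```bash
python3 go.py .549 -.0035 .139 170; python3 -c "
from rig import bot
s=bot.state();print(s['contact_force'],s['wrist_torque'],s['tool_rot'])"
```

```text
t 13.9 pos [ 0.5502 -0.0043  0.1407] yaw 169.94 F [-0.7  0.7  4.1] w 0.0131 q [-0.25 -0.04 -0.26  1.35 -0.   -0.07]
shift [0.0013 0.0005 0.0017] twist -0.06
[-0.69126791  0.69045179  4.1091789 ] [0.12333995 0.10741737 0.00305456] [-3.14148888e+00  6.89507161e-04  2.96600297e+00]
```

Request:
carry_out:
  plan:
    - [0,0,-0.0005,0]
    - [0,0,-0.001,0]
    - [0,0,-0.0015,0]
    - [0,0,-0.002,0]
    - [0,0,-0.0025,0]
    - [0,0,-0.003,0]
    - [0,0,-0.0035,0]
    - [0,0,-0.004,0]
    - [0,0,-0.0045,0]
    - [0,0,-0.005,0]

```text
t: 14.9
tool_pos: [0.5501, -0.0043, 0.146]
tool_rot: [-3.141, 0.001, 2.966]
contact_force: [-0.6, 0.1, -4.2]
grip_width: 0.0135
```

Request:
carry_out:
  plan:
    - [0,0,-0.0005,0]
    - [0,0,-0.001,0]
    - [0,0,-0.0015,0]
    - [0,0,-0.002,0]
    - [0,0,-0.0025,0]
    - [0,0,-0.003,0]
    - [0,0,-0.0035,0]
    - [0,0,-0.004,0]
    - [0,0,-0.0045,0]
    - [0,0,-0.005,0]

```text
t: 15.9
tool_pos: [0.5497, -0.0042, 0.1499]
tool_rot: [-3.141, -0.001, 2.966]
contact_force: [-0.1, 0.7, -1.9]
grip_width: 0.013
```

Request:
carry_out:
  plan:
    - [0,0,-0.001,0]
    - [0,0,-0.002,0]
    - [0,0,-0.003,0]
    - [0,0,-0.004,0]
    - [0,0,-0.005,0]
    - [0,0,-0.006,0]
    - [0,0,-0.007,0]
    - [0,0,-0.008,0]
    - [0,0,-0.009,0]
    - [0,0,-0.01,0]

```text
t: 16.9
tool_pos: [0.55, -0.0042, 0.1604]
tool_rot: [-3.141, 0.0, 2.966]
contact_force: [1.4, -0.7, -1.8]
grip_width: 0.0129
```

```bash
python3 go.py .549 -.0035 .161 170; python3 - <<'E'
from rig import bot
import cv2,numpy as np
im=bot.grab_frame('side');np.save('side5.npy',im);cv2.imwrite('pics/g.png',cv2.resize(im[110:240,190:330,::-1],None,fx=4,fy=4,interpolation=cv2.INTER_CUBIC))
im=bot.grab_frame('top');np.save('top5.npy',im);cv2.imwrite('pics/h.png',im[:,:,::-1])
print(bot.state()['tool_rot'])
E
```

```text
t 16.9 pos [ 0.55   -0.0042  0.1604] yaw 169.94 F [ 1.4 -0.7 -1.8] w 0.0129 q [-0.25 -0.04 -0.23  1.39 -0.   -0.07]
shift [ 0.0011  0.0005 -0.0006] twist -0.06
[-3.14147822e+00  2.74215896e-04  2.96591817e+00]
```

View pics/g.png

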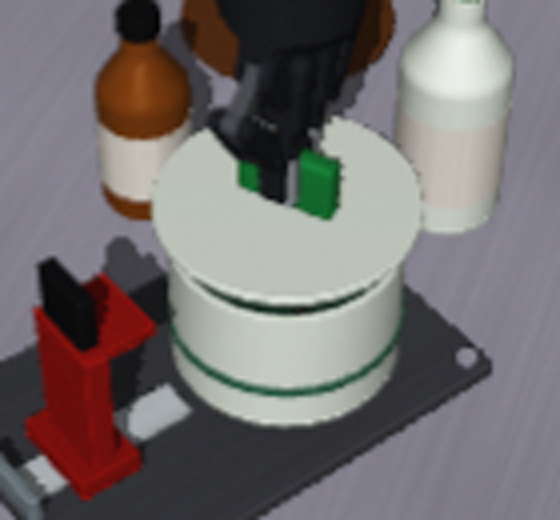

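View pics/h.png

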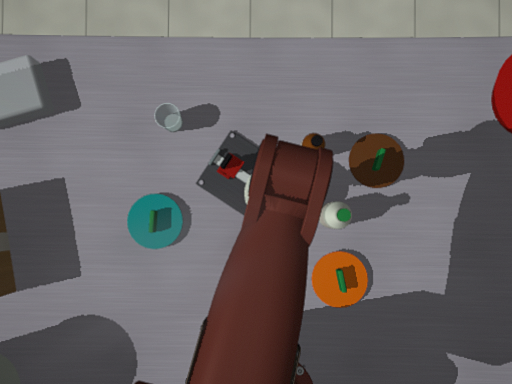

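```bash
python3 - <<'E'
from h import *
a=np.linspace(0,2*np.pi,73)
o=np.load('side5.npy')[110:240,190:330,::-1];im=cv2.resize(o,None,fx=4,fy=4,interpolation=cv2.INTER_CUBIC)
for z,c in ((.102,(255,0,0)),(.122,(0,0,255)),(.128,(0,255,255))):
    P=np.c_[.5492+.076*np.cos(a),-.0045+.076*np.sin(a),0*a+z];q=((proj('side',P)+.5-[190,110])*4).astype(int);cv2.polylines(im,[q],True,c,1)
cv2.imwrite('pics/i.png',im)
s=np.load('side5.npy').astype(int);t=np.load('side2.npy').astype(int);
from rig import bot
st=bot.state();print(st['t'],st['contact_force'],st['wrist_torque'])
E
```

```text
17.0 [ 0.58706679 -0.11967239 -2.62301619] [-0.00495885  0.0026846  -0.02731242]
```

View pics/i.png

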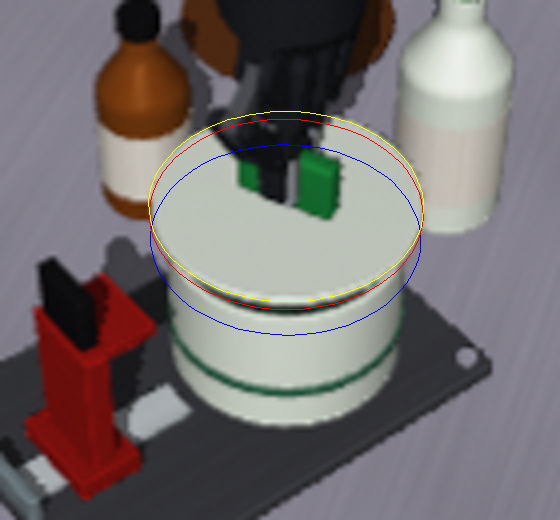

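The lid outline matches the level circle for a 20 mm lift. The force is now only about the lid's weight, so the pose is good. I'll let it settle for one call, then hand in.

Request:
carry_out:
  plan:
    - [0,0,0,0]
    - [0,0,0,0]
    - [0,0,0,0]
    - [0,0,0,0]
    - [0,0,0,0]
    - [0,0,0,0]
    - [0,0,0,0]
    - [0,0,0,0]
    - [0,0,0,0]
    - [0,0,0,0]

```text
t: 18.0
tool_pos: [0.55, -0.0042, 0.1603]
tool_rot: [-3.142, 0.0, 2.966]
contact_force: [0.9, -0.1, -2.2]
grip_width: 0.0131
```

```bash
python3 -c "
from rig import bot
s=bot.state();print(s['t'],s['tool_pos'],s['contact_force'],s['grip_width']);print(bot.hand_in())"
```

```text
18.0 [ 0.55000566 -0.00419689  0.1602948 ] [ 0.8970463  -0.06491739 -2.23199161] 0.013139652925011413
the job is handed in; nothing more can be done
None
```

The job is done and was handed in at 18.0 s; `hand_in` gives no verdict. The jaw is fully back, and the gripper holds the white lid level about 20 mm above where it sat.

- **Jaw:** I gripped it by the black fin and slid it back about 45 mm, until it stopped and the push rose to about 23 N. Then I eased off and let go. Later pictures show it still back.
- **Lid:** I gripped the green grip and pulled up slowly, 0.5 mm per step through the seal. The steady load afterwards was about 2 N, which is roughly the lid's weight.
- **Last checks:** In the final side view the lid's outline matches the level circle for a 20 mm lift. It shows a gap above the jar. The TCP rose 19.6 mm, and the opening held at about 13 mm. The bottles look undisturbed in both views, and the beaker in the top view.
- **Disagreements:** When I closed on the fin, it was about 2 mm from where the cameras put it, and the arm gave way at about 14 N. The two cameras also differed by 3–4 mm on where the lid's grip was. I allowed for both when placing the lid grasp, and it closed with almost no side force.

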